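# Load the fuse test jig, latch its cover, knock the lock pins down and run the test

### The job

Move the steel setting blocks left in the test jig to the grey tray, and put every loose yellow fuse flat into a nest of the jig (one per nest, any nest), then swing the clear cover shut until its tab has dropped behind the rim. With the mallet, not with the gripper, knock the sprung lock pin in front of each loaded nest fully down, leaving the pins of empty nests up, and stand the mallet back on its rubber mat on its striking face. Finally press the treadle down to its stop, hold it there for a second and let it up; leave the other things on the table where they are.

Things in the scene. Friction and masses are not known exactly. Their poses are not given: they have to be found in the camera images.
- jig: aluminium test jig fixed to the table; base 250 mm wide (y), from 115 mm in front (-x, towards the robot) of its origin to 100 mm behind; deck 30 mm high; origin on the table. Pins in front, nests behind a wall 50 mm in front of the origin whose rounded rim tops out 72 mm high, cover hinged at the back. A block with a brass probe worked by the treadle stands behind, out to 155 mm, 47 mm high
- nest0 (a point): centre of the floor of nest 0 (on the deck, 30 mm above the table; nests 80 mm apart along the jig's y, 20 mm behind its origin). Kerb 9 mm high, 5 mm thick, round an opening of 68 mm (jig x) by 42 mm (jig y): a fuse's body fits with 4 mm to spare on each side, its blades lying over the kerb along the jig's x
- nest1 (a point): centre of the floor of nest 1 (on the deck, 30 mm above the table; nests 80 mm apart along the jig's y, 20 mm behind its origin). Kerb 9 mm high, 5 mm thick, round an opening of 68 mm (jig x) by 42 mm (jig y): a fuse's body fits with 4 mm to spare on each side, its blades lying over the kerb along the jig's x
- nest2 (a point): centre of the floor of nest 2 (on the deck, 30 mm above the table; nests 80 mm apart along the jig's y, 20 mm behind its origin). Kerb 9 mm high, 5 mm thick, round an opening of 68 mm (jig x) by 42 mm (jig y): a fuse's body fits with 4 mm to spare on each side, its blades lying over the kerb along the jig's x
- cover (a joint): clear cover of the jig, rad: 0 shut, 1.57 upright (to 1.87). Plate 132 mm from hinge to free edge, 212 wide, 6 thick, black edges; stiff hinge, stays where left. In the middle of its free edge a sprung black tab hangs 31 mm under the plate; near 0.09 rad it meets the rim and must be pushed past it (about 6 N on the edge) to drop behind; latched it reads under 0.02
- cover_hinge (a point): middle of the cover's hinge axis, 88 mm above the table, at the underside of the shut plate, 91 mm behind the jig's origin; its frame turns with the cover. A point of the cover at distance r from the hinge lies r*cos(angle) in front (-x of the jig) of the hinge and r*sin(angle) above it
- pin0 (a joint): travel of sprung steel lock pin 0, in front (-x) of nest 0: 0 up, 0.015 m fully down at its stop. Its flat round head, 22 mm across, is centred 115 mm in front of the nest's centre along the jig's x; its top is 63 mm above the table when up, 48 when down. Needs 6 to 8 N and stays where it is driven
- pin1 (a joint): travel of sprung steel lock pin 1, in front (-x) of nest 1: 0 up, 0.015 m fully down at its stop. Its flat round head, 22 mm across, is centred 115 mm in front of the nest's centre along the jig's x; its top is 63 mm above the table when up, 48 when down. Needs 6 to 8 N and stays where it is driven
- pin2 (a joint): travel of sprung steel lock pin 2, in front (-x) of nest 2: 0 up, 0.015 m fully down at its stop. Its flat round head, 22 mm across, is centred 115 mm in front of the nest's centre along the jig's x; its top is 63 mm above the table when up, 48 when down. Needs 6 to 8 N and stays where it is driven
- mallet: stubby mallet: upright round grey head with a steel band, 44 mm across and 68 mm tall, standing on its flat striking face; wooden handle 16 mm wide and 22 mm high, its middle 38 mm above the striking face, level along the mallet's -x, from the head (22 mm from its axis; grip it at about 46 mm), reaching to 116 mm from the head's axis. 0.3 kg. Origin at the centre of the striking face; z up
- mallet_mat: square black rubber mat, 110 mm wide, under 2 mm thick, flat on the table: the mallet's place. Origin at its centre
- treadle (a joint): sprung treadle, angle in rad: 0 up, 0.22 at its stop; springs back. 3 to 7 N on its pad
- treadle_pad (a point): middle of the top of the treadle's rubber pad (60 x 58 mm), 60 mm above the table when up, about 36 mm when down; moves with the treadle. The treadle, 62 mm wide, slopes down from the pad at its -x end to its hinge 110 mm away at the +x end, on a dark steel base plate 170 x 95 mm fixed to the table
- fuse0: yellow ceramic blade fuse, may be absent: square body 60 (x) x 34 (y) x 40 (z) mm with silvery end plates, a steel blade 6 mm thick and 16 mm high sticking out 20 mm at each end (100 mm in all), middle of the blades 19 mm up. Both ends alike. 0.18 kg. Origin under its middle
- fuse1: yellow ceramic blade fuse, may be absent: square body 60 (x) x 34 (y) x 40 (z) mm with silvery end plates, a steel blade 6 mm thick and 16 mm high sticking out 20 mm at each end (100 mm in all), middle of the blades 19 mm up. Both ends alike. 0.18 kg. Origin under its middle
- fuse2: yellow ceramic blade fuse, may be absent: square body 60 (x) x 34 (y) x 40 (z) mm with silvery end plates, a steel blade 6 mm thick and 16 mm high sticking out 20 mm at each end (100 mm in all), middle of the blades 19 mm up. Both ends alike. 0.18 kg. Origin under its middle
- blank0: plain steel setting block 60 (x) x 34 (y) x 40 (z) mm, no blades, left in a nest; may be absent. 0.3 kg. Origin under its middle
- blank1: plain steel setting block 60 (x) x 34 (y) x 40 (z) mm, no blades, left in a nest; may be absent. 0.3 kg. Origin under its middle
- blank2: plain steel setting block 60 (x) x 34 (y) x 40 (z) mm, no blades, left in a nest; may be absent. 0.3 kg. Origin under its middle
- tray: grey open tray for the steel blocks, fixed: outside 150 (x) x 110 (y) mm, walls 5 mm thick and 25 mm high, floor 5 mm thick; origin under its centre
- holder_base: black nylon fuse holder base with two copper jaws, 130 x 50 x 60 mm; not to be disturbed
- mounting_foot: zinc die-cast angle foot, 90 x 60 x 60 mm; not to be disturbed
- probe_tip: pointed brass test probe tip 88 mm tall upright in a small black stand; not to be disturbed
Not all that is in view belongs to the job. What is shaped like the fuse0 but purple or turquoise is not meant.

How it is judged:
By the outcome, as a careful person would: the job done as asked, in the order asked, and still so for the second after the job is handed in, with the robot touching nothing.
Of fuse0, fuse1, fuse2 only 2 to 3 are there at a start; the rules pass over those that are not, and their reading is None.
Of blank0, blank1, blank2 only 1 to 2 are there at a start; the rules pass over those that are not, and their reading is None.
At some moment in a run one of fuse0, fuse1, fuse2 may be knocked a few centimetres aside while the robot is not near it.
It also fails if it takes over 210 s, if anything falls off the work surface, if the arm or the gripper's body presses on something with over 40 N, if the wrist force passes 120 N, or if a joint passes its speed limit or range.

### The arm

A 6-joint arm with a two-finger parallel gripper is mounted at the origin on the work surface. World frame = base frame: x ahead of the robot, y to its left, z up, the work surface at z = 0. Lengths are in m, angles in rad, forces in N, time in s.
With the tool pointing down it reaches from about 0.375 to 0.975 m from the base axis. Payload 3.8 kg.
Tool frame: the origin (TCP) lies at the centre of the arm's flange, where the gripper is bolted on; the fingertips stand 173 mm ahead of it and the grasp point (between the pads) lies 155 mm ahead of it (bot.tip_reach is the distance from the TCP to the fingertips, in m); z points along the fingers, y is the line along which they close (so a half turn about z gives the same grasp; the last joint's range is limited). The gripper opens to 85 mm and grips with 20 to 120 N. Pads are 22 mm wide; open, the fingers measure 114 mm over their backs; the gripper's body (76 mm by 85 mm) begins 54 mm behind the grasp point. The pads swing forward as they close: fully open they stand 13 mm farther back than shut.
Start: joints at [-1.31, 0.264, 1.604, -0, 1.274, -0.037], TCP at [0.198, -0.645, 0.405] pointing down, gripper open.
Joint ranges: [-2.63, 2.63], [-0.94, 2.18], [0.31, 2.57], [-1.31, 4.45], [0, 2.66], [-2.55, 2.55]. Speed limits (rad/s): [2.57, 2.57, 3.14, 3.14, 3.14, 3.14].

### API

Orientations are given as a rotation vector (axis times angle).
In Python, from workcell import bot gives the robot as it stands.
- The arm moves only by the tool drive_tool, never from a script. Its arguments are lists of equal length, an entry for each row: "claw": the finger opening in mm, from 0 to 85.4; "slide": the shift along the world's x, y, z each as a share of 0.5 m, from -1 to 1, a list of three; "yaw": the turn about the world's z as a share of 180 degrees, from -1 to 1. A call has 1 to 8 rows; each row is the pose to reach, as a shift and turn from the pose commanded when the call began, turning the shorter way round; what a row does not reach only later rows make up. A row lasts 1/12 s, in which the tool goes at most 41.7 mm and 7.16 degrees, less where a joint would pass 70% of its speed; a pose out of reach is approached as far as the arm can. A call with a number of a shift or a turn outside -1 to 1 is refused whole. A call with a gripper value outside its range is refused whole. The fingers move at their own pace and stop on an object; "newtons" is the grip in N (left out, the last holds). Time passes only in rows, so rows that repeat a pose let the fingers close. It gives the time, the measured TCP pose, the force, the opening and the grip force at its end, in the units of the state.
- bot.read_state(): the state, without advancing time (a new reading comes with each control period).
- bot.read_camera(name): name is "side" or "top"; returns a dict with "color" (420x560x3 uint8, red, green, blue), "depth" (420x560 float32, m along the optical axis (not along the pixel's ray), 0 where there is no reading), "mtx" (3x3 intrinsics, pixels), "eye" and "rotation" of the camera in the world. Camera axes: x right, y up, looking along -z (the intrinsics and any distortion apply to the point x, -y, -z); pixel columns grow to the right and rows downward; lengths in m; the calibration is good to about 2 mm. A picture is of the moment at which its call begins.
- bot.finish_job(): hands the job in; it is judged then, once.
The state is a dict: "time": time; "q": joint angles; "joint_vel": joint speeds; "joint_torque": joint torques, N m; "tool_pos": TCP position; "tcp_rot": TCP orientation; "wrist_force": force on the tool from outside, world axes, zero at the start; "torque": the same for the moment, N m; "width": opening from 0.0 (shut) to 1.0 (fully open); "grip_force": force on a finger pad.
Only numpy, scipy, OpenCV 4.12 (cv2) and the standard library are available. Lean on these libraries where they do the work, as an engineer would, in place of code of your own. Each camera call takes 0.05 s, during which the arm holds its last target. There are 200 camera calls.

## Working session

There is one attempt and no reset: what is moved stays moved. The work goes in short steps, Python scripts to look and compute and a tool call to move; the robot and the scene stay as the last step left them, time stands still between calls to the robot, and variables do not carry over. Pictures are saved under pics/ and viewed, at most 14 in all, crops included, and the job is handed in when it is done.

Besides the shell and the picture viewer there is one more tool, called after "Emit:" as a command line: name --pt "numbers of a row" for each row, then --argument value for the rest. drive_tool: Moves the arm, as the interface text tells. Shift numbers are shares of 0.5 m and turn numbers shares of 180 degrees, none past 1 either way. Its arguments: {"type":"object","properties":{"claw":{"type":"array","items":{"type":"number"}},"slide":{"type":"array","items":{"type":"array","items":{"type":"number"}}},"yaw":{"type":"array","items":{"type":"number"}},"newtons":{"type":"number"}},"required":["claw","slide","yaw"]}

```bash
mkdir -p pics; cat > h.py <<'E'
import numpy as np, cv2, sys
from workcell import bot
def cap(name):
    c=bot.read_camera(name); np.savez('%s.npz'%name,**{k:np.array(v) for k,v in c.items()}); return c
def load(name): return dict(np.load('%s.npz'%name))
def cloud(c):
    d=c['depth'];K=c['mtx'];v,u=np.mgrid[:d.shape[0],:d.shape[1]]
    P=np.stack([(u-K[0,2])/K[0,0]*d,-(v-K[1,2])/K[1,1]*d,-d],-1)
    W=P@np.array(c['rotation']).T+np.array(c['eye']); W[d==0]=np.nan; return W
def save(img,name,f=1):
    cv2.imwrite('pics/'+name,cv2.resize(img[...,::-1],None,fx=f,fy=f,interpolation=cv2.INTER_CUBIC))
E
python3 - <<'E'
from h import *
for n in('top','side'):
    c=cap(n); print(c.keys(),c['mtx'],c['eye'],c['rotation']); save(c['color'],n+'0.png',1.42)
print(bot.read_state())
E
```

```text
dict_keys(['color', 'depth', 'mtx', 'eye', 'rotation']) [[380.57716152   0.         281.70324231]
 [  0.         380.57716152 213.78253159]
 [  0.           0.           1.        ]] [0.37949766 0.01080982 1.0196557 ] [ 0.09606897 -0.10512229 -1.59633437]
dict_keys(['color', 'depth', 'mtx', 'eye', 'rotation']) [[405.53501648   0.         286.40905175]
 [  0.         405.53501648 211.9119571 ]
 [  0.           0.           1.        ]] [-0.06810336  0.62341826  0.73187416] [ 0.41966489 -1.08621355 -2.18907739]
{'time': 0.1, 'q': array([-1.30988618e+00,  2.64699713e-01,  1.60525183e+00, -1.97619728e-05,
        1.27374454e+00, -3.69083092e-02]), 'joint_vel': array([-0.00062697, -0.00276758, -0.00130304,  0.00087299,  0.00021729,
        0.00056452]), 'joint_torque': array([-8.70879671e-05, -5.16708577e+01, -3.68588269e+01, -1.02845563e-04,
        6.30202296e-03, -2.29317459e-05]), 'tool_pos': array([ 0.19797656, -0.6449816 ,  0.40346364]), 'tcp_rot': array([-3.10475978e+00, -4.65784393e-01,  3.98507377e-04]), 'wrist_force': array([ 0.01801799,  0.51541219, -0.74441541]), 'torque': array([ 0.00498905, -0.00141823, -0.01843234]), 'grip_force': 0.0, 'width': 0.9999633105226277}
```

View pics/top0.png

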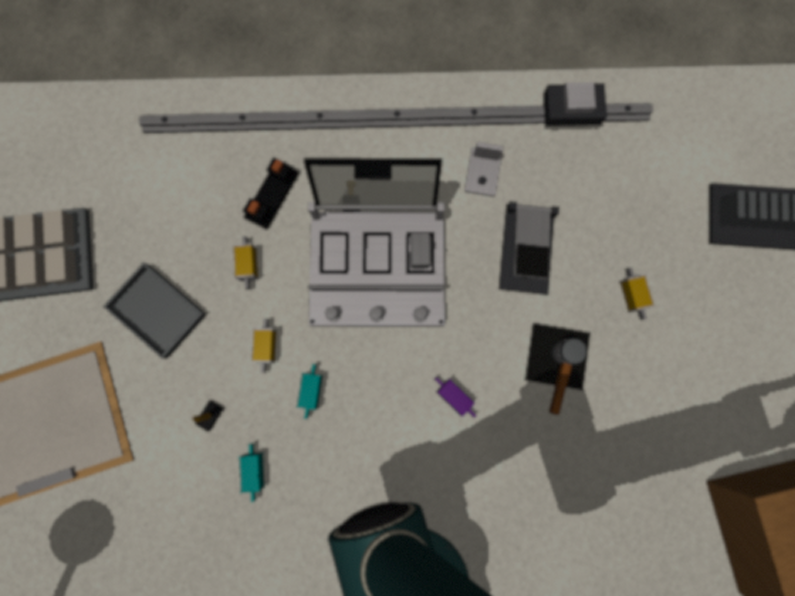

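View pics/side0.png

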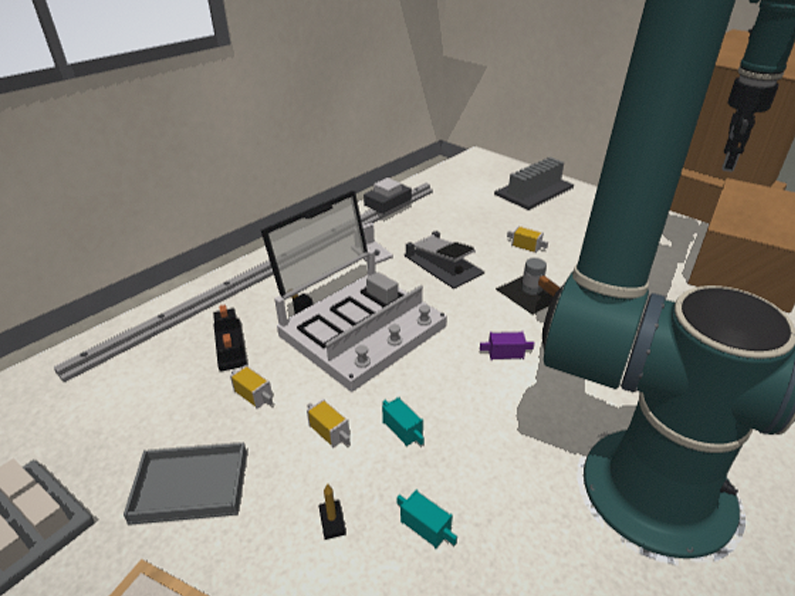

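```bash
sed -i "s/np.array(c\['rotation'\]).T/cv2.Rodrigues(np.array(c['rotation']))[0].T/" h.py
cat > meas.py <<'E'
from h import *
def seg(c,W,box,mask,zr,nm):
    u0,v0,u1,v1=[int(b/1.42) for b in box]
    m=np.zeros(mask.shape,bool); m[v0:v1,u0:u1]=1
    m&=mask&(W[...,2]>zr[0])&(W[...,2]<zr[1])
    n,l,s,_=cv2.connectedComponentsWithStats(m.astype(np.uint8))
    if n<2: print(nm,'none');return
    k=1+np.argmax(s[1:,4]); P=W[l==k]
    r=cv2.minAreaRect((P[:,:2]*1000).astype(np.float32))
    print(nm,s[k,4],'rect c(mm)',np.round(r[0],1),'size',np.round(r[1],1),'ang',round(r[2],1),'z',np.round(np.percentile(P[:,2],[10,50,90])*1000,1),'mean',np.round(P.mean(0)*1000,1))
E
cat > m1.py <<'E'
from meas import *
c=load('top');W=cloud(c);hsv=cv2.cvtColor(c['color'],cv2.COLOR_RGB2HSV)
al=np.ones(hsv.shape[:2],bool); y=(hsv[...,0]>15)&(hsv[...,0]<35)&(hsv[...,1]>120)
for nm,b in dict(fA=(215,230,275,290),fB=(240,315,290,375),fC=(610,260,670,325)).items():
    seg(c,W,b,y,(.032,.05),nm); seg(c,W,b,al,(.01,.05),nm+'full')
seg(c,W,(400,220,440,280),al,(.06,.08),'blank')
seg(c,W,(300,200,455,335),al,(.02,.036),'deck')
seg(c,W,(300,270,455,300),al,(.062,.08),'rim')
for i,u in enumerate((333,377,421)): seg(c,W,(u-18,295,u+18,325),al,(.055,.07),'pin%d'%i)
seg(c,W,(300,150,455,215),al,(.15,.24),'coverhi')
for i,u in enumerate((333,377,421)): seg(c,W,(u-20,225,u+20,280),al,(.036,.045),'kerb%d'%i)
seg(c,W,(95,255,215,365),al,(.015,.035),'traywall'); seg(c,W,(95,255,215,365),al,(.002,.035),'tray')
seg(c,W,(545,330,595,375),al,(.06,.08),'mhead'); 
hd=(hsv[...,1]>100)&(hsv[...,0]<20)
seg(c,W,(540,355,580,420),hd,(.03,.07),'handle')
dark=(hsv[...,2]<60)
seg(c,W,(515,315,600,400),dark,(-.005,.012),'mat')
seg(c,W,(495,195,565,300),al,(.04,.075),'treadle')
seg(c,W,(510,235,560,285),dark,(.045,.075),'pad')
print(W[[int(v/1.42) for v in(160,180,205,245,262)],[int(x/1.42) for x in(373,340,375,533,533)]].round(4))
E
python3 m1.py
```

```text
fA 255 rect c(mm) [593.8 289.9] size [53.7 31.7] ang 4.1 z [38.9 41.7 44. ] mean [593.8 289.   41.5]
fAfull 439 rect c(mm) [594.3 291. ] size [99.2 34.3] ang 3.7 z [21.7 40.7 43.7] mean [591.4 288.3  36.8]
fB 264 rect c(mm) [436.6 254.4] size [31.7 51.7] ang 87.5 z [39.  41.6 43.7] mean [437.  253.8  41.5]
fBfull 434 rect c(mm) [437.7 256.3] size [35.7 99.4] ang 86.9 z [23.6 40.9 43.5] mean [437.7 253.4  37.3]
fC 274 rect c(mm) [ 514.5 -435.8] size [53.3 33.5] ang 9.2 z [38.3 41.3 43.3] mean [ 514.4 -434.6   40.9]
fCfull 490 rect c(mm) [ 515.6 -436.5] size [99.4 36.1] ang 10.1 z [18.8 39.9 43. ] mean [ 514.4 -432.9   35. ]
blank 316 rect c(mm) [599.9 -34.4] size [33.5 58.3] ang 88.5 z [69.1 71.6 73.8] mean [599.2 -33.9  71.4]
deck 2988 rect c(mm) [614.5  44.6] size [250.5 140.2] ang 87.5 z [29.6 31.8 34.1] mean [616.7  43.3  31.8]
rim 341 rect c(mm) [533.6  47.4] size [242.1   8.8] ang 88.3 z [69.5 72.5 75.3] mean [533.2  52.8  72.4]
pin0 55 rect c(mm) [491.  128.5] size [18.2 18.2] ang 89.9 z [61.1 63.4 66.1] mean [490.8 127.9  63.5]
pin1 58 rect c(mm) [488.8  48.7] size [20.4 18.1]
[... 787 characters left out ...]
4 469.1   7.7]
mhead 251 rect c(mm) [ 411.2 -298.1] size [41.6 43.6] ang 44.1 z [67.  69.6 71.8] mean [ 410.5 -297.2   69.3]
handle 251 rect c(mm) [ 345.7 -277.1] size [15.9 92.2] ang 71.8 z [44.7 50.  52.6] mean [ 348.4 -276.6   48.9]
mat 916 rect c(mm) [ 402.1 -288.3] size [107.2 107.2] ang 78.6 z [1.1 3.3 5.7] mean [ 410.8 -271.     3.4]
treadle 908 rect c(mm) [ 599.7 -240.3] size [ 63.2 111.7] ang 81.8 z [42.8 57.7 66.7] mean [ 594.7 -238.2   55.5]
pad 550 rect c(mm) [ 574.5 -236.8] size [63.2 61. ] ang 82.3 z [56.3 62.4 68. ] mean [ 573.8 -234.8   62. ]
[[ 0.7085  0.0416  0.2193]
 [ 0.6944  0.0971  0.1751]
 [ 0.6758  0.0433  0.0945]
 [ 0.6053 -0.2411  0.0569]
 [ 0.5723 -0.2374  0.0639]]
```

Emit:
drive_tool --claw '[60,60,60,60,60,60,60,60]' --pt "0.36 0.55 0" --pt "0.36 0.55 0" --pt "0.36 0.55 0" --pt "0.36 0.55 0" --pt "0.36 0.55 0" --pt "0.36 0.55 0" --pt "0.36 0.55 0" --pt "0.36 0.55 0" --yaw '[-0.105,-0.105,-0.105,-0.105,-0.105,-0.105,-0.105,-0.105]' --newtons 60

```text
time: 0.77
tool_pos: [0.3787, -0.3679, 0.4042]
tcp_rot: [-3.14, 0.05, 0.0]
wrist_force: [-0.6, -0.4, -0.3]
width: 0.704
grip_force: 0.0
```

Emit:
drive_tool --claw '[60,60,60,60,60,60,60,60]' --pt "0.36 0.55 0" --pt "0.36 0.55 0" --pt "0.36 0.55 0" --pt "0.36 0.55 0" --pt "0.36 0.55 0" --pt "0.36 0.55 0" --pt "0.36 0.55 0" --pt "0.36 0.55 0" --yaw '[0,0,0,0,0,0,0,0]'

```text
time: 1.43
tool_pos: [0.5588, -0.0928, 0.4043]
tcp_rot: [-3.141, 0.049, 0.0]
wrist_force: [0.2, 0.3, 0.2]
width: 0.698
grip_force: 0.0
```

Emit:
drive_tool --claw '[60,60,60,60,60,60,60,60]' --pt "0.084 0.1165 0" --pt "0.084 0.1165 0" --pt "0.084 0.1165 0" --pt "0.084 0.1165 -0.08" --pt "0.084 0.1165 -0.16" --pt "0.084 0.1165 -0.24" --pt "0.084 0.1165 -0.32" --pt "0.084 0.1165 -0.378" --yaw '[0,0,0,0,0,0,0,0]'

```text
time: 2.1
tool_pos: [0.5979, -0.0373, 0.2117]
tcp_rot: [-3.141, 0.05, 0.008]
wrist_force: [-1.0, 0.8, -0.2]
width: 0.705
grip_force: 0.0
```

Emit:
drive_tool --claw '[60,30,30,30,30,30,30,30]' --pt "0 0 0" --pt "0 0 0" --pt "0 0 0" --pt "0 0 0" --pt "0 0 0" --pt "0 0 0" --pt "0 0 0" --pt "0 0 0" --yaw '[0,0,0,0,0,0,0,0]'

```text
time: 2.77
tool_pos: [0.6011, -0.0372, 0.218]
tcp_rot: [3.141, -0.05, 0.006]
wrist_force: [-0.6, -0.7, 6.5]
width: 0.386
grip_force: 63.2
```

Emit:
drive_tool --claw '[30,30,30,30,30,30,30,30]' --pt "0 0 0.04" --pt "0 0 0.1" --pt "0 0 0.18" --pt "0 0.05 0.24" --pt "-0.02 0.12 0.25" --pt "-0.04 0.2 0.25" --pt "-0.055 0.28 0.25" --pt "-0.07 0.36 0.25" --yaw '[0,0,0,0,0.04,0.08,0.12,0.15]'

```text
time: 3.43
tool_pos: [0.5641, 0.1442, 0.3411]
tcp_rot: [-3.064, -0.692, -0.001]
wrist_force: [0.5, -0.1, -2.7]
width: 0.385
grip_force: 62.3
```

Emit:
drive_tool --claw '[30,30,30,30,30,30,30,30]' --pt "-0.02 0.08 0" --pt "-0.04 0.16 0" --pt "-0.06 0.24 0" --pt "-0.08 0.32 0" --pt "-0.1 0.4 0" --pt "-0.11 0.48 0" --pt "-0.11 0.56 0" --pt "-0.11 0.634 0" --yaw '[0.03,0.06,0.09,0.13,0.13,0.13,0.13,0.13]'

```text
time: 4.1
tool_pos: [0.5088, 0.4622, 0.3403]
tcp_rot: [-2.863, -1.293, 0.001]
wrist_force: [0.8, -0.8, -2.1]
width: 0.384
grip_force: 62.3
```

Emit:
drive_tool --claw '[30,30,30,30,30,30,48,48]' --pt "0 0 -0.08" --pt "0 0 -0.16" --pt "0 0 -0.23" --pt "0 0 -0.28" --pt "0 0 -0.296" --pt "0 0 -0.296" --pt "0 0 -0.296" --pt "0 0 -0.296" --yaw '[0,0,0,0,0,0,0,0]'

```text
time: 4.77
tool_pos: [0.5104, 0.4602, 0.1933]
tcp_rot: [-2.863, -1.292, -0.002]
wrist_force: [-0.1, 0.4, -0.3]
width: 0.564
grip_force: 0.0
```

Emit:
drive_tool --claw '[48,48,48,48,60,60,60,60]' --pt "0 0 0" --pt "0 0 0.04" --pt "0 0 0.1" --pt "0 0 0.18" --pt "0 0 0.26" --pt "0 0 0.34" --pt "-0.0 0 0.4" --pt "0 0 0.4" --yaw '[0,0,0,0,0,0,0,0]'

```text
time: 5.43
tool_pos: [0.5118, 0.4614, 0.4038]
tcp_rot: [-2.859, -1.29, -0.025]
wrist_force: [1.2, 1.2, 1.9]
width: 0.704
grip_force: 0.0
```

```bash
cat > m2.py <<'E'
from meas import *
c=cap('top');W=cloud(c);hsv=cv2.cvtColor(c['color'],cv2.COLOR_RGB2HSV)
al=np.ones(hsv.shape[:2],bool); y=(hsv[...,0]>15)&(hsv[...,0]<35)&(hsv[...,1]>120)&(W[...,2]>.03)&(W[...,2]<.09)
n,l,s,_=cv2.connectedComponentsWithStats(y.astype(np.uint8))
for k in range(1,n):
    if s[k,4]>60:
        P=W[l==k];r=cv2.minAreaRect((P[:,:2]*1000).astype(np.float32));a=r[2] if r[1][0]>r[1][1] else r[2]-90
        print('yellow',s[k,4],np.round(r[0],1),np.round(r[1],1),'yaw',round(a,1),'z',np.round(np.percentile(P[:,2],[50,95])*1000))
seg(c,W,(95,255,215,365),al,(.036,.06),'blank in tray')
save(c['color'],sys.argv[1],1.42)
print(bot.read_state()['tool_pos'],bot.read_state()['time'])
E
python3 m2.py t1.png
```

```text
yellow 264 [594.2 290. ] [53.9 33.4] yaw 1.8 z [42. 45.]
yellow 285 [ 514.2 -435.7] [53.3 33.2] yaw 11.1 z [41. 44.]
yellow 269 [437.1 254.7] [32.  52.3] yaw -3.9 z [42. 45.]
yellow 64 [ 192.9 -652.6] [ 2.  71.4] yaw -78.8 z [58. 84.]
yellow 68 [ 171.8 -561.8] [21.7 54.3] yaw -53.2 z [74. 86.]
blank in tray 334 rect c(mm) [509.2 459.2] size [61.3 34.7] ang 48.4 z [43.4 46.9 49.5] mean [509.2 457.4  46.5]
[0.51127615 0.46091389 0.3999183 ] 5.4833
```

Emit:
drive_tool --claw '[60,60,60,60,60,60,60,60]' --pt "0.03 -0.06 0" --pt "0.06 -0.12 0" --pt "0.09 -0.18 0" --pt "0.12 -0.24 0" --pt "0.15 -0.3 0" --pt "0.17 -0.344 -0.02" --pt "0.17 -0.344 -0.08" --pt "0.17 -0.344 -0.16" --yaw '[-0.252,-0.252,-0.252,-0.252,-0.252,-0.252,-0.252,-0.252]'

```text
time: 6.15
tool_pos: [0.5973, 0.2865, 0.3154]
tcp_rot: [-3.138, -0.08, -0.012]
wrist_force: [0.5, 1.3, -0.1]
width: 0.704
grip_force: 0.0
```

Emit:
drive_tool --claw '[60,60,60,60,60,30,30,30]' --pt "0 0 -0.08" --pt "0 0 -0.16" --pt "0 0 -0.22" --pt "0 0 -0.25" --pt "0 0 -0.25" --pt "0 0 -0.25" --pt "0 0 -0.25" --pt "0 0 -0.25" --yaw '[0,0,0,0,0,0,0,0]'

```text
time: 6.82
tool_pos: [0.5966, 0.2887, 0.1909]
tcp_rot: [-3.138, -0.088, -0.008]
wrist_force: [0.1, 0.3, -1.5]
width: 0.384
grip_force: 60.7
```

Emit:
drive_tool --claw '[30,30,30,30]' --pt "0 0 0" --pt "0 0 0" --pt "0 0 0" --pt "0 0 0" --yaw '[0,0,0,0]'

```text
time: 7.15
tool_pos: [0.5963, 0.2886, 0.1905]
tcp_rot: [-3.139, -0.088, -0.007]
wrist_force: [-0.2, 0.4, 5.9]
width: 0.386
grip_force: 61.7
```

Emit:
drive_tool --claw '[30,30,30,30,30,30,30,30]' --pt "0 0 0.04" --pt "0 0 0.1" --pt "0 0 0.16" --pt "0.005 -0.06 0.18" --pt "0.01 -0.13 0.18" --pt "0.015 -0.2 0.18" --pt "0.0215 -0.27 0.18" --pt "0.0215 -0.328 0.18" --yaw '[0,0,0,-0.0276,-0.0276,-0.0276,-0.0276,-0.0276]'

```text
time: 7.82
tool_pos: [0.6057, 0.1219, 0.2781]
tcp_rot: [3.141, -0.048, 0.001]
wrist_force: [0.4, -0.1, -1.8]
width: 0.388
grip_force: 60.7
```

Emit:
drive_tool --claw '[30,30,30,30,30,30,30,30]' --pt "0 0 0" --pt "0 0 -0.03" --pt "0 0 -0.06" --pt "0 0 -0.08" --pt "0 0 -0.09" --pt "0 0 -0.1" --pt "0 0 -0.11" --pt "0 0 -0.117" --yaw '[0,0,0,0,0,0,0,0]'

```text
time: 8.48
tool_pos: [0.6061, 0.1244, 0.2204]
tcp_rot: [-3.141, 0.048, 0.0]
wrist_force: [-11.5, -1.8, 28.8]
width: 0.387
grip_force: 64.7
```

Emit:
drive_tool --claw '[30,30]' --pt "0 0 0" --pt "0 0 0" --yaw '[0,0]'

```text
time: 8.65
tool_pos: [0.6063, 0.1244, 0.2205]
tcp_rot: [-3.141, 0.048, -0.002]
wrist_force: [-2.1, 0.4, 4.5]
width: 0.388
grip_force: 61.4
```

```bash
python3 - <<'E'
from h import *
c=cap('side'); save(c['color'][110:290,150:350],'s1.png',3)
E
```

```text
(no output)
```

View pics/s1.png

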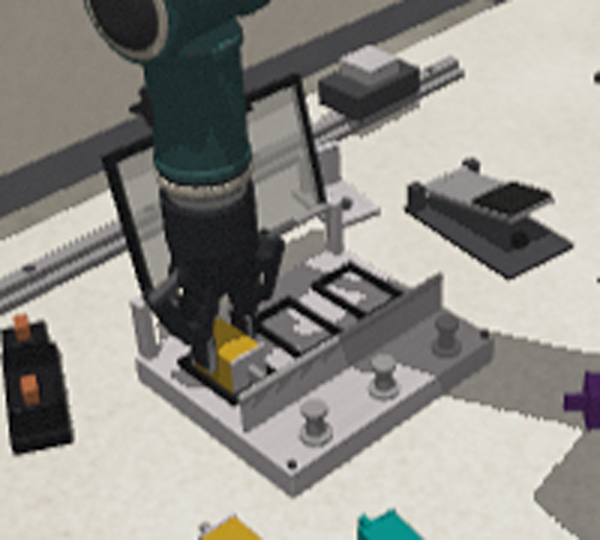

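Emit:
drive_tool --claw '[50,50,50,50,50,50,50,50]' --pt "0 0 0" --pt "0 0 0" --pt "0 0 0" --pt "0 0 0.04" --pt "0 0 0.1" --pt "0 0 0.18" --pt "0 0 0.2" --pt "-0.06 0.05 0.2" --yaw '[0,0,0,0,0,0,0,0]'

```text
time: 9.37
tool_pos: [0.5815, 0.147, 0.3254]
tcp_rot: [-3.14, 0.054, -0.024]
wrist_force: [1.6, 1.6, 0.9]
width: 0.584
grip_force: 0.0
```

Emit:
drive_tool --claw '[60,60,60,60,60]' --pt "-0.06 0.05 0" --pt "-0.12 0.1 0" --pt "-0.19 0.15 0" --pt "-0.23 0.18 0" --pt "-0.23 0.18 0" --yaw '[-0.008,-0.008,-0.008,-0.008,-0.008]'

```text
time: 9.78
tool_pos: [0.457, 0.2409, 0.3185]
tcp_rot: [-3.14, 0.083, 0.004]
wrist_force: [-0.4, -0.1, 0.1]
width: 0.702
grip_force: 0.0
```

```bash
python3 m2.py t2.png
```

```text
yellow 296 [604.2 127.2] [39.4 53. ] yaw -2.2 z [72. 74.]
yellow 284 [ 514.9 -436.1] [53.  34.6] yaw 12.5 z [41. 44.]
yellow 212 [432.5 255. ] [31.6 43.6] yaw -1.6 z [42. 45.]
yellow 70 [ 184.  -608.4] [ 2.2 60.7] yaw -78.7 z [62. 84.]
blank in tray none
[0.45893352 0.24009467 0.31891086] 9.8333
```

Emit:
drive_tool --claw '[60,60,60,60,60,60,60,30]' --pt "-0.042 0.029 0" --pt "-0.042 0.029 -0.07" --pt "-0.042 0.029 -0.14" --pt "-0.042 0.029 -0.2" --pt "-0.042 0.029 -0.24" --pt "-0.042 0.029 -0.258" --pt "-0.042 0.029 -0.258" --pt "-0.042 0.029 -0.258" --yaw '[0,0,0,0,0,0,0,0]'

```text
time: 10.5
tool_pos: [0.4408, 0.2532, 0.1904]
tcp_rot: [3.14, -0.089, 0.0]
wrist_force: [1.2, -0.1, -0.2]
width: 0.573
grip_force: 0.0
```

Emit:
drive_tool --claw '[30,30,30,30,30,30]' --pt "0 0 0" --pt "0 0 0" --pt "0 0 0" --pt "0 0 0" --pt "0 0 0" --pt "0 0 0" --yaw '[0,0,0,0,0,0]'

```text
time: 11.0
tool_pos: [0.4411, 0.254, 0.1922]
tcp_rot: [-3.139, 0.088, -0.006]
wrist_force: [0.4, 0.3, 6.3]
width: 0.384
grip_force: 60.9
```

Emit:
drive_tool --claw '[30,30,30,30,30,30,30,30]' --pt "0 0 0.04" --pt "0 0 0.1" --pt "0 0 0.17" --pt "0.03 -0.04 0.2" --pt "0.08 -0.1 0.2" --pt "0.13 -0.16 0.2" --pt "0.18 -0.22 0.2" --pt "0.23 -0.28 0.2" --yaw '[0,0,0,0.008,0.008,0.008,0.008,0.008]'

```text
time: 11.67
tool_pos: [0.5552, 0.1121, 0.2905]
tcp_rot: [-3.141, 0.047, -0.0]
wrist_force: [0.9, 0.7, -2.2]
width: 0.385
grip_force: 60.2
```

Emit:
drive_tool --claw '[30,30,30,30,30,30,30,30]' --pt "0.05 -0.06 0" --pt "0.08 -0.11 0" --pt "0.101 -0.137 0" --pt "0.101 -0.137 0" --pt "0.101 -0.137 -0.04" --pt "0.101 -0.137 -0.08" --pt "0.101 -0.137 -0.09" --pt "0.101 -0.137 -0.1" --yaw '[0,0,0,0,0,0,0,0]'

```text
time: 12.33
tool_pos: [0.6037, 0.0459, 0.2385]
tcp_rot: [-3.141, 0.047, 0.006]
wrist_force: [-0.2, 0.5, -2.4]
width: 0.387
grip_force: 60.1
```

Emit:
drive_tool --claw '[30,30,30,30,30,30,30,30]' --pt "0 0 -0.005" --pt "0 0 -0.01" --pt "0 0 -0.015" --pt "0 0 -0.02" --pt "0 0 -0.025" --pt "0 0 -0.03" --pt "0 0 -0.035" --pt "0 0 -0.038" --yaw '[0,0,0,0,0,0,0,0]'

```text
time: 13.0
tool_pos: [0.6055, 0.0449, 0.2222]
tcp_rot: [-3.141, 0.049, 0.0]
wrist_force: [-5.8, 0.5, 15.8]
width: 0.386
grip_force: 62.0
```

Emit:
drive_tool --claw '[50,50,50,50,50,50,50,50]' --pt "0 0 0" --pt "0 0 0" --pt "0 0 0" --pt "0 0 0.04" --pt "0 0 0.1" --pt "0 0 0.18" --pt "0 -0.03 0.2" --pt "-0.01 -0.08 0.2" --yaw '[0,0,0,0,0,0,0,0]'

```text
time: 13.67
tool_pos: [0.603, 0.006, 0.3271]
tcp_rot: [-3.141, 0.044, -0.018]
wrist_force: [0.7, -0.2, -0.1]
width: 0.585
grip_force: 0.0
```

Emit:
drive_tool --claw '[60,60,60,60,60,60]' --pt "-0.02 -0.08 0" --pt "-0.03 -0.16 0" --pt "-0.05 -0.24 0" --pt "-0.07 -0.32 0" --pt "-0.09 -0.4 0" --pt "-0.1 -0.45 0" --yaw '[0.03,0.066,0.066,0.066,0.066,0.066]'

```text
time: 14.17
tool_pos: [0.549, -0.2236, 0.3213]
tcp_rot: [3.128, 0.274, 0.0]
wrist_force: [1.1, 0.1, -0.0]
width: 0.704
grip_force: 0.0
```

```bash
python3 m2.py t3.png
```

```text
yellow 295 [604. 127.] [38.9 52.9] yaw -2.1 z [72. 74.]
yellow 286 [601.1  47.1] [37.6 51.3] yaw -1.9 z [72. 74.]
yellow 256 [ 514.  -436.3] [55.8 33.8] yaw 14.9 z [41. 44.]
blank in tray 335 rect c(mm) [509.6 459.6] size [61.9 34.2] ang 47.9 z [43.2 46.6 49. ] mean [509.  457.4  46.2]
[ 0.54868097 -0.22640582  0.32142339] 14.2167
```

View pics/t3.png

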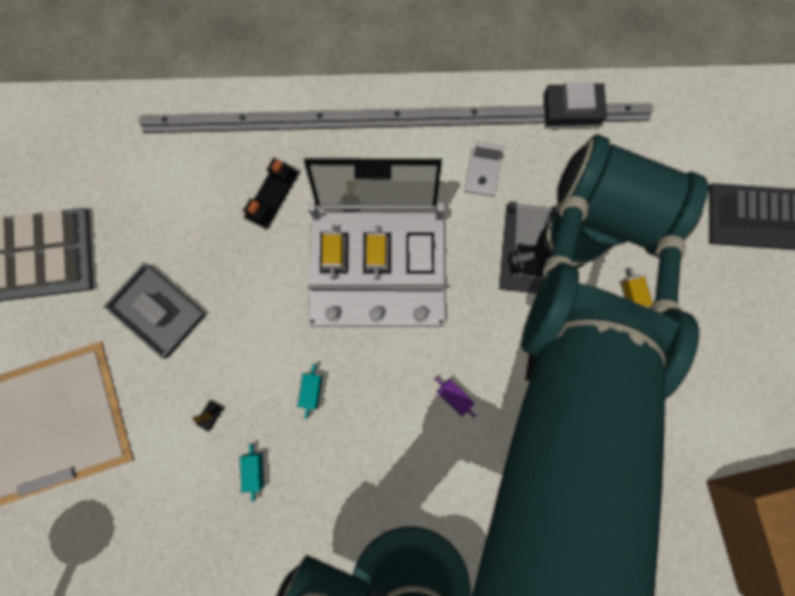

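Emit:
drive_tool --claw '[60,60,60,60,60,60,60,60]' --pt "-0.01 -0.08 0" --pt "-0.02 -0.16 0" --pt "-0.04 -0.24 0" --pt "-0.05 -0.32 0" --pt "-0.06 -0.39 0" --pt "-0.065 -0.419 -0.03" --pt "-0.065 -0.419 -0.1" --pt "-0.065 -0.419 -0.17" --yaw '[0,0,0,0,0,0,0,0]'

```text
time: 14.88
tool_pos: [0.5183, -0.4323, 0.2377]
tcp_rot: [3.125, 0.272, 0.007]
wrist_force: [1.1, 0.4, -1.0]
width: 0.705
grip_force: 0.0
```

Emit:
drive_tool --claw '[60,60,60,60,30,30,30,30]' --pt "0 0 -0.05" --pt "0 0 -0.08" --pt "0 0 -0.09" --pt "0 0 -0.09" --pt "0 0 -0.09" --pt "0 0 -0.09" --pt "0 0 -0.09" --pt "0 0 -0.09" --yaw '[0,0,0,0,0,0,0,0]'

```text
time: 15.55
tool_pos: [0.5191, -0.4305, 0.1944]
tcp_rot: [3.125, 0.277, 0.006]
wrist_force: [-0.5, -0.6, 6.4]
width: 0.384
grip_force: 61.4
```

Emit:
drive_tool --claw '[30,30,30,30]' --pt "0 0 0" --pt "0 0 0" --pt "0 0 0" --pt "0 0 0" --yaw '[0,0,0,0]'

```text
time: 15.88
tool_pos: [0.5191, -0.4305, 0.1944]
tcp_rot: [3.125, 0.277, 0.006]
wrist_force: [0.8, -1.5, 6.6]
width: 0.382
grip_force: 61.4
```

Emit:
drive_tool --claw '[30,30,30,30,30,30,30,30]' --pt "0 0 0.04" --pt "0 0 0.1" --pt "0 0 0.17" --pt "0.01 0.05 0.2" --pt "0.02 0.13 0.2" --pt "0.04 0.21 0.2" --pt "0.06 0.29 0.2" --pt "0.08 0.37 0.2" --yaw '[0,0,0,-0.03,-0.066,-0.066,-0.066,-0.066]'

```text
time: 16.55
tool_pos: [0.5575, -0.2428, 0.2918]
tcp_rot: [3.141, -0.05, 0.001]
wrist_force: [1.0, -0.1, -1.4]
width: 0.38
grip_force: 60.6
```

Emit:
drive_tool --claw '[30,30,30,30,30,30,30,30]' --pt "0.02 0.08 0" --pt "0.04 0.16 0" --pt "0.06 0.24 0" --pt "0.08 0.32 0" --pt "0.09 0.39 0" --pt "0.092 0.421 0" --pt "0.092 0.421 0" --pt "0.092 0.421 0" --yaw '[0,0,0,0,0,0,0,0]'

```text
time: 17.22
tool_pos: [0.6036, -0.0329, 0.2913]
tcp_rot: [3.141, -0.044, -0.0]
wrist_force: [-0.6, 0.3, -1.0]
width: 0.381
grip_force: 60.5
```

```bash
python3 - <<'E'
from h import *
c=cap('side');W=cloud(c);hsv=cv2.cvtColor(c['color'],cv2.COLOR_RGB2HSV)
y=(hsv[...,0]>15)&(hsv[...,0]<35)&(hsv[...,1]>120)&(W[...,2]>.03)&(W[...,0]>.5)&(W[...,0]<.7)
n,l,s,_=cv2.connectedComponentsWithStats(y.astype(np.uint8))
for k in range(1,n):
    if s[k,4]>30:
        P=W[l==k]*1000; print(s[k],np.percentile(P,[2,50,98],axis=0).round())
print(bot.read_state()['tool_pos'])
E
```

```text
[258 173  20  22 177] [[575. -48. 102.]
 [591. -18. 137.]
 [623. -15. 141.]]
[237 204  21  23 265] [[576.  33.  38.]
 [601.  59.  69.]
 [627.  65.  75.]]
[214 216  22  26 286] [[579. 112.  37.]
 [605. 139.  70.]
 [630. 146.  74.]]
[ 0.60356711 -0.03391957  0.29129372]
```

Emit:
drive_tool --claw '[30,30,30,30,30,30,30,30]' --pt "0 -0.001 -0.03" --pt "0 -0.001 -0.06" --pt "0 -0.001 -0.08" --pt "0 -0.001 -0.095" --pt "0 -0.001 -0.105" --pt "0 -0.001 -0.115" --pt "0 -0.001 -0.125" --pt "0 -0.001 -0.135" --yaw '[0,0,0,0,0,0,0,0]'

```text
time: 17.93
tool_pos: [0.6042, -0.0347, 0.2241]
tcp_rot: [-3.141, 0.049, -0.001]
wrist_force: [-8.7, 9.0, 47.3]
width: 0.385
grip_force: 67.8
```

Emit:
drive_tool --claw '[30,30]' --pt "0 0 0" --pt "0 0 0" --yaw '[0,0]'

```text
time: 18.1
tool_pos: [0.6043, -0.0345, 0.2243]
tcp_rot: [3.141, -0.048, 0.002]
wrist_force: [-1.0, 0.4, -0.0]
width: 0.382
grip_force: 61.1
```

Emit:
drive_tool --claw '[50,50,50,50,50,50,50,50]' --pt "0 0 0" --pt "0 0 0" --pt "0 0 0" --pt "0 0 0.04" --pt "0 0 0.1" --pt "0 0 0.18" --pt "0 0 0.26" --pt "0 0 0.34" --yaw '[0,0,0,0,0,0,0,0]'

```text
time: 18.77
tool_pos: [0.6034, -0.0345, 0.3951]
tcp_rot: [-3.141, 0.048, 0.001]
wrist_force: [1.8, -0.1, 0.6]
width: 0.583
grip_force: 0.0
```

Emit:
drive_tool --claw '[0,0,0,0,0,0,0,0]' --pt "0 0 0.08" --pt "0.0 0.0 0.08" --pt "0.06 0.03 0.08" --pt "0.13 0.07 0.08" --pt "0.2 0.1 0.08" --pt "0.26 0.13 0.08" --pt "0.292 0.155 0.08" --pt "0.292 0.155 0.08" --yaw '[0,0,0,0,0,0,0,0]'

```text
time: 19.43
tool_pos: [0.7523, 0.0456, 0.432]
tcp_rot: [-3.14, 0.045, -0.001]
wrist_force: [-0.9, -0.1, 0.8]
width: -0.002
grip_force: 0.0
```

```bash
python3 m2.py t4.png; python3 - <<'E'
from h import *
c=cap('side'); a=c['color'][60:300,130:430]
save(a,'s4.png',2.5)
E
```

```text
blank in tray 329 rect c(mm) [509.4 459.9] size [60.2 35. ] ang 48.1 z [43.2 46.7 49.3] mean [509.1 457.6  46.4]
[0.75097488 0.04440367 0.43215117] 19.4833
```

View pics/s4.png

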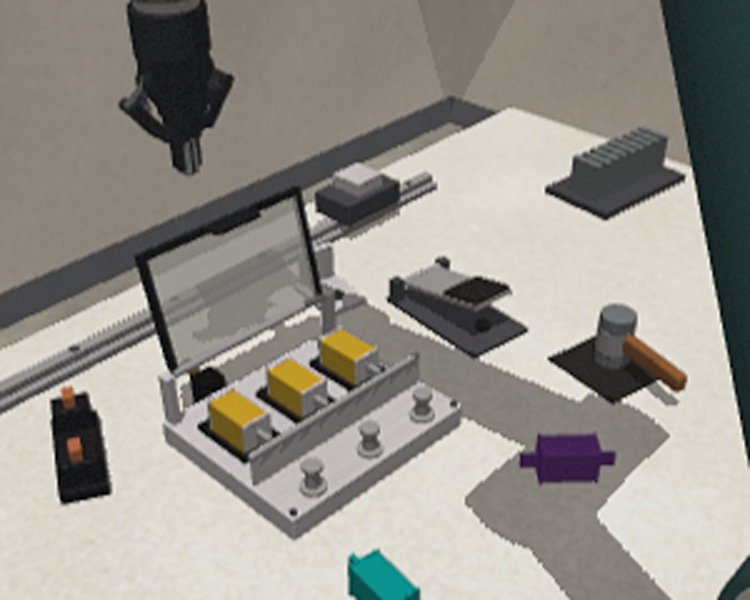

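Emit:
drive_tool --claw '[0,0,0,0,0,0,0,0]' --pt "0 0 -0.066" --pt "0 0 -0.132" --pt "-0.04 0 -0.132" --pt "-0.07 0 -0.132" --pt "-0.09 0 -0.132" --pt "-0.105 0 -0.132" --pt "-0.12 0 -0.132" --pt "-0.12 0 -0.132" --yaw '[0,0,0,0,0,0,0,0]'

```text
time: 20.2
tool_pos: [0.6887, 0.0426, 0.3692]
tcp_rot: [3.141, -0.049, 0.002]
wrist_force: [-0.3, 0.9, 0.5]
width: -0.002
grip_force: 0.0
```

Emit:
drive_tool --claw '[0,0,0,0,0,0,0,0]' --pt "-0.02 0 -0.001" --pt "-0.04 0 -0.002" --pt "-0.055 0 -0.004" --pt "-0.075 0 -0.01" --pt "-0.09 0 -0.016" --pt "-0.107 0 -0.022" --pt "-0.107 0 -0.022" --pt "-0.107 0 -0.022" --yaw '[0,0,0,0,0,0,0,0]'

```text
time: 20.87
tool_pos: [0.6353, 0.0429, 0.3558]
tcp_rot: [3.141, -0.048, -0.004]
wrist_force: [-0.2, -0.4, 1.0]
width: 0.0
grip_force: 0.0
```

Emit:
drive_tool --claw '[0,0,0,0,0,0,0,0]' --pt "-0.02 0 -0.016" --pt "-0.04 0 -0.033" --pt "-0.06 0 -0.053" --pt "-0.077 0 -0.074" --pt "-0.085 0 -0.09" --pt "-0.094 0 -0.107" --pt "-0.1 0 -0.125" --pt "-0.105 0 -0.138" --yaw '[0,0,0,0,0,0,0,0]'

```text
time: 21.53
tool_pos: [0.5837, 0.0429, 0.2866]
tcp_rot: [3.141, -0.048, -0.001]
wrist_force: [0.8, 0.5, 0.9]
width: 0.0
grip_force: 0.6
```

Emit:
drive_tool --claw '[0,0,0]' --pt "0 0 0" --pt "0 0 0" --pt "0 0 0" --yaw '[0,0,0]'

```text
time: 21.78
tool_pos: [0.5841, 0.0429, 0.2877]
tcp_rot: [3.141, -0.049, -0.0]
wrist_force: [-0.2, -0.1, 0.2]
width: -0.005
grip_force: 0.0
```

```bash
python3 - <<'E'
from h import *
c=cap('side'); save(c['color'][60:300,130:430],'s5.png',2.5)
E
```

```text
(no output)
```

View pics/s5.png

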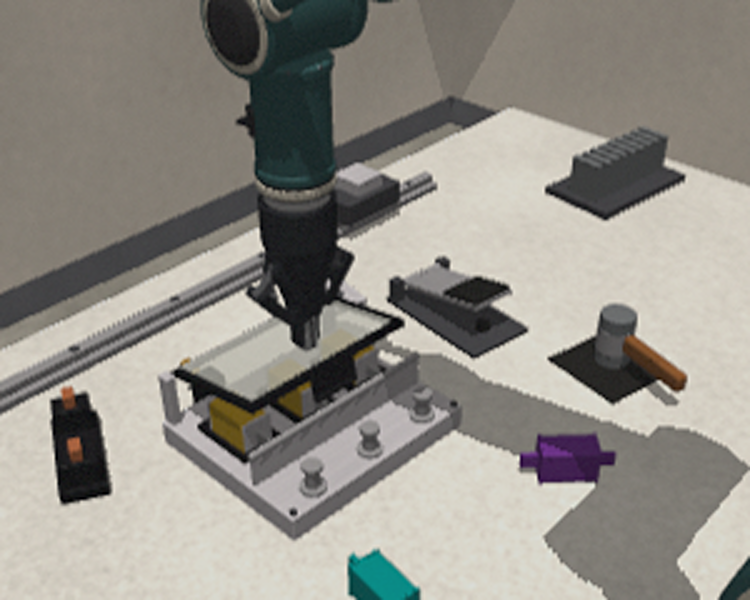

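Emit:
drive_tool --claw '[0,0,0,0,0,0,0,0]' --pt "0 0 0.02" --pt "-0.04 0 0.02" --pt "-0.046 0 0.01" --pt "-0.046 0 0" --pt "-0.046 0 -0.008" --pt "-0.046 0 -0.016" --pt "-0.046 0 -0.022" --pt "-0.046 0 -0.028" --yaw '[0,0,0,0,0,0,0,0]'

```text
time: 22.5
tool_pos: [0.561, 0.043, 0.273]
tcp_rot: [3.141, -0.048, -0.001]
wrist_force: [-0.9, 0.6, 0.9]
width: -0.004
grip_force: 0.4
```

Emit:
drive_tool --claw '[0,0,0,0,0,0,0]' --pt "0 0 -0.004" --pt "0 0 -0.008" --pt "0 0 -0.012" --pt "0 0 -0.015" --pt "0 0 -0.016" --pt "0 0 -0.016" --pt "0 0 -0.016" --yaw '[0,0,0,0,0,0,0]'

```text
time: 23.08
tool_pos: [0.5609, 0.043, 0.2673]
tcp_rot: [3.141, -0.048, 0.0]
wrist_force: [-4.4, -0.1, 11.2]
width: -0.004
grip_force: 5.0
```

Push a hair more, then lift and look.

Emit:
drive_tool --claw '[0,0,0,0,0,0,0,0]' --pt "0 0 -0.001" --pt "0 0 -0.002" --pt "0 0 -0.002" --pt "0 0 -0.002" --pt "0 0 0.02" --pt "0 0 0.08" --pt "0 -0.06 0.14" --pt "-0.05 -0.12 0.16" --yaw '[0,0,0,0,0,0,0,0]'

```text
time: 23.75
tool_pos: [0.5401, -0.0169, 0.3513]
tcp_rot: [3.141, -0.043, 0.019]
wrist_force: [1.1, -0.6, 1.5]
width: -0.002
grip_force: 0.0
```

Emit:
drive_tool --claw '[50,50,50,50,50,50,50,50]' --pt "-0.04 -0.07 0" --pt "-0.08 -0.14 0" --pt "-0.12 -0.21 0" --pt "-0.16 -0.28 0" --pt "-0.2 -0.35 0" --pt "-0.24 -0.42 0" --pt "-0.28 -0.48 0" --pt "-0.28 -0.5 0" --yaw '[-0.03,-0.06,-0.091,-0.091,-0.091,-0.091,-0.091,-0.091]'

```text
time: 24.42
tool_pos: [0.3931, -0.2701, 0.346]
tcp_rot: [3.099, -0.501, -0.001]
wrist_force: [-0.3, 0.5, 1.1]
width: 0.585
grip_force: 0.0
```

```bash
python3 - <<'E'
from h import *
c=cap('side'); save(c['color'][130:270,180:350],'s6.png',4); W=cloud(c)
t=cap('top'); T=cloud(t)
hsv=cv2.cvtColor(t['color'],cv2.COLOR_RGB2HSV)
# cover plate height along jig x (black side edges / plate)
m=(T[...,2]>.078)&(T[...,2]<.13)&(T[...,0]>.53)&(T[...,0]<.69)&(T[...,1]>-.07)&(T[...,1]<.16)
P=T[m]; print(len(P))
A=np.c_[P[:,:2],np.ones(len(P))]
k=np.linalg.lstsq(A,P[:,2],rcond=None)[0]; print('plane',k.round(4),'z front',(k@[.545,.045,1]).round(4),'z back',(k@[.665,.045,1]).round(4))
print(bot.read_state()['tool_pos'],bot.read_state()['tcp_rot'])
E
```

```text
4798
plane [-0.0036  0.0006  0.098 ] z front 0.0961 z back 0.0957
[ 0.3953961  -0.26879108  0.34615313] [ 3.10067772e+00 -5.01673334e-01  2.19707948e-03]
```

View pics/s6.png

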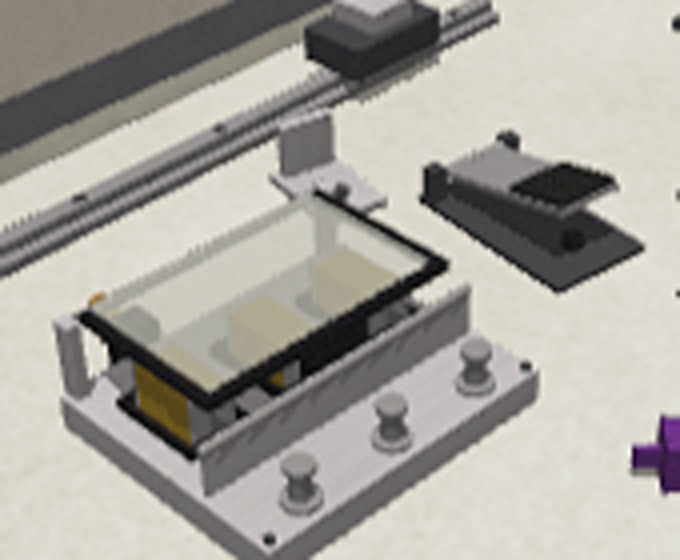

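Emit:
drive_tool --claw '[45,45,45,45,45,45,45,45]' --pt "-0.056 -0.029 0" --pt "-0.056 -0.029 -0.07" --pt "-0.056 -0.029 -0.14" --pt "-0.056 -0.029 -0.21" --pt "-0.056 -0.029 -0.26" --pt "-0.056 -0.029 -0.285" --pt "-0.056 -0.029 -0.3" --pt "-0.056 -0.029 -0.3" --yaw '[0,0,0,0,0,0,0,0]'

```text
time: 25.18
tool_pos: [0.368, -0.2799, 0.194]
tcp_rot: [-3.1, 0.493, 0.005]
wrist_force: [-0.1, -0.1, 1.3]
width: 0.528
grip_force: 0.0
```

Emit:
drive_tool --claw '[10,10,10,10,10,10,10,10]' --pt "0 0 0" --pt "0 0 0" --pt "0 0 0" --pt "0 0 0" --pt "0 0 0" --pt "0 0 0" --pt "0 0 0" --pt "0 0 0" --yaw '[0,0,0,0,0,0,0,0]' --newtons 100

```text
time: 25.85
tool_pos: [0.3687, -0.2821, 0.1973]
tcp_rot: [3.101, -0.496, 0.005]
wrist_force: [0.4, 2.4, 6.3]
width: 0.17
grip_force: 97.9
```

Emit:
drive_tool --claw '[10,10,10,10,10,10,10,10]' --pt "0 0 0.03" --pt "0 0 0.08" --pt "0 0 0.15" --pt "0 0.02 0.22" --pt "0.02 0.08 0.24" --pt "0.04 0.15 0.24" --pt "0.06 0.22 0.24" --pt "0.08 0.29 0.24" --yaw '[0,0,0,0,0.02,0.04,0.06,0.0925]'

```text
time: 26.52
tool_pos: [0.4073, -0.1353, 0.3159]
tcp_rot: [3.141, -0.038, 0.0]
wrist_force: [1.0, -0.4, -3.7]
width: 0.167
grip_force: 98.0
```

Emit:
drive_tool --claw '[10,10,10,10,10,10]' --pt "0.02 0.07 0" --pt "0.04 0.14 0" --pt "0.06 0.19 0" --pt "0.064 0.214 0" --pt "0.064 0.214 0" --pt "0.064 0.214 0" --yaw '[0,0,0,0,0,0]'

```text
time: 27.02
tool_pos: [0.4393, -0.029, 0.3151]
tcp_rot: [3.141, -0.038, -0.002]
wrist_force: [-0.3, 0.1, -2.9]
width: 0.165
grip_force: 98.0
```

```bash
python3 - <<'E'
from h import *
c=cap('side'); save(c['color'][120:300,200:400],'s7.png',3.5)
print(bot.read_state()['tool_pos'])
E
```

```text
[ 0.43924972 -0.02964784  0.31520536]
```

View pics/s7.png

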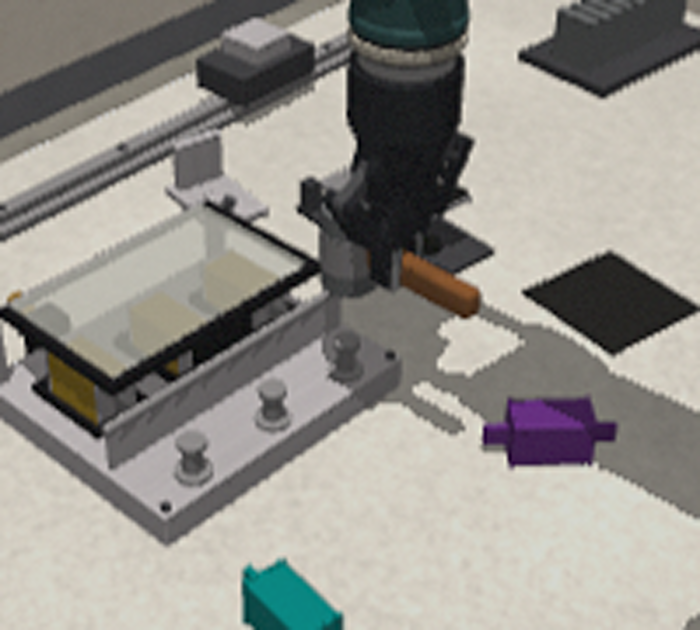

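Emit:
drive_tool --claw '[10,10,10,10,10,10,10,10]' --pt "0.003 0 -0.05" --pt "0.003 0 -0.09" --pt "0.003 0 -0.108" --pt "0.003 0 -0.118" --pt "0.003 0 -0.126" --pt "0.003 0 -0.134" --pt "0.003 0 -0.14" --pt "0.003 0 -0.144" --yaw '[0,0,0,0,0,0,0,0]'

```text
time: 27.73
tool_pos: [0.4418, -0.03, 0.2448]
tcp_rot: [3.141, -0.041, 0.002]
wrist_force: [-10.4, -2.4, 25.0]
width: 0.167
grip_force: 101.9
```

Emit:
drive_tool --claw '[10,10,10,10]' --pt "0 0 -0.002" --pt "0 0 -0.004" --pt "0 0 -0.004" --pt "0 0 -0.004" --yaw '[0,0,0,0]'

```text
time: 28.07
tool_pos: [0.4419, -0.0299, 0.2449]
tcp_rot: [3.14, -0.04, 0.001]
wrist_force: [-12.7, -1.7, 22.9]
width: 0.167
grip_force: 102.2
```

Emit:
drive_tool --claw '[10,10,10,10,10,10,10,10]' --pt "0 0 0.03" --pt "0 0 0.09" --pt "0.002 0.08 0.1" --pt "0.005 0.16 0.1" --pt "0.005 0.16 0.1" --pt "0.005 0.16 0.07" --pt "0.005 0.16 0.05" --pt "0.005 0.16 0.035" --yaw '[0,0,0,0,0,0,0,0]'

```text
time: 28.73
tool_pos: [0.4432, 0.0507, 0.2579]
tcp_rot: [-3.141, 0.04, 0.002]
wrist_force: [-2.8, 1.7, 3.1]
width: 0.167
grip_force: 99.5
```

Emit:
drive_tool --claw '[10,10,10,10,10,10,10,10]' --pt "0 0 -0.008" --pt "0 0 -0.016" --pt "0 0 -0.022" --pt "0 0 -0.028" --pt "0 0 -0.032" --pt "0 0 -0.034" --pt "0 0 -0.034" --pt "0 0 -0.034" --yaw '[0,0,0,0,0,0,0,0]'

```text
time: 29.4
tool_pos: [0.444, 0.0503, 0.2449]
tcp_rot: [3.141, -0.042, -0.001]
wrist_force: [-12.7, 0.9, 23.7]
width: 0.167
grip_force: 102.8
```

Same stop height and force; pin 0 the same way.

Emit:
drive_tool --claw '[10,10,10,10,10,10,10,10]' --pt "0 0 0.03" --pt "0 0 0.09" --pt "0.002 0.08 0.1" --pt "0.005 0.159 0.1" --pt "0.005 0.159 0.1" --pt "0.005 0.159 0.07" --pt "0.005 0.159 0.05" --pt "0.005 0.159 0.035" --yaw '[0,0,0,0,0,0,0,0]'

```text
time: 30.07
tool_pos: [0.4455, 0.1296, 0.2579]
tcp_rot: [3.14, -0.041, -0.004]
wrist_force: [-2.4, 1.4, 2.6]
width: 0.166
grip_force: 100.0
```

Emit:
drive_tool --claw '[10,10,10,10,10,10,10,10]' --pt "0 0 -0.008" --pt "0 0 -0.016" --pt "0 0 -0.022" --pt "0 0 -0.028" --pt "0 0 -0.032" --pt "0 0 -0.035" --pt "0 0 -0.035" --pt "0 0 -0.035" --yaw '[0,0,0,0,0,0,0,0]'

```text
time: 30.73
tool_pos: [0.4465, 0.1298, 0.2449]
tcp_rot: [3.141, -0.042, -0.001]
wrist_force: [-13.6, -3.0, 23.9]
width: 0.166
grip_force: 103.1
```

Emit:
drive_tool --claw '[10,10,10,10,10,10,10,10]' --pt "0 0 0.04" --pt "0 0 0.1" --pt "0 0 0.14" --pt "0 -0.06 0.14" --pt "-0.01 -0.14 0.14" --pt "-0.02 -0.22 0.14" --pt "-0.03 -0.3 0.14" --pt "-0.04 -0.38 0.14" --yaw '[0,0,0,0,0,0,0,0]'

```text
time: 31.4
tool_pos: [0.4257, -0.0618, 0.312]
tcp_rot: [3.141, -0.04, 0.002]
wrist_force: [1.3, 0.3, -3.4]
width: 0.168
grip_force: 99.1
```

Emit:
drive_tool --claw '[10,10,10,10,10,10,10]' --pt "-0.02 -0.08 0" --pt "-0.04 -0.16 0" --pt "-0.06 -0.24 0" --pt "-0.08 -0.32 0" --pt "-0.1 -0.4 0" --pt "-0.113 -0.443 0" --pt "-0.113 -0.443 0" --yaw '[-0.03,-0.06,-0.0925,-0.0925,-0.0925,-0.0925,-0.0925]'

```text
time: 31.98
tool_pos: [0.3687, -0.2859, 0.3123]
tcp_rot: [3.098, -0.502, 0.002]
wrist_force: [-0.9, 0.8, -3.1]
width: 0.169
grip_force: 99.5
```

```bash
python3 - <<'E'
from meas import *
for n in('top','side'):
    c=cap(n);W=cloud(c)
    for x,y in((490.9,128.2),(488.6,48.5),(486,-31.4)):
        m=(np.hypot(W[...,0]*1000-x,W[...,1]*1000-y)<9)&(W[...,2]>.036); print(n,m.sum(),np.round(np.percentile(W[m][:,2],[10,50,90])*1000,1))
print(bot.read_state()['tool_pos'],bot.read_state()['tcp_rot'])
E
```

```text
top 38 [47.6 50.1 52. ]
top 39 [47.7 49.4 51.4]
top 36 [47.5 49.2 51. ]
side 45 [37.2 49.  51.3]
side 39 [37.3 48.6 51. ]
side 36 [37.6 49.4 52. ]
[ 0.36921522 -0.28260013  0.31169225] [-3.10129588e+00  5.00286595e-01  2.45222212e-04]
```

Emit:
drive_tool --claw '[10,10,10,10,10,10,10,10]' --pt "-0.016 0.018 -0.06" --pt "-0.016 0.018 -0.12" --pt "-0.016 0.018 -0.17" --pt "-0.016 0.018 -0.2" --pt "-0.016 0.018 -0.212" --pt "-0.016 0.018 -0.22" --pt "-0.016 0.018 -0.225" --pt "-0.016 0.018 -0.228" --yaw '[0,0,0,0,0,0,0,0]'

```text
time: 32.75
tool_pos: [0.3626, -0.2726, 0.1989]
tcp_rot: [3.102, -0.494, 0.003]
wrist_force: [-0.4, 0.4, -2.9]
width: 0.167
grip_force: 99.3
```

Emit:
drive_tool --claw '[10,10,10]' --pt "0 0 -0.001" --pt "0 0 -0.001" --pt "0 0 -0.001" --yaw '[0,0,0]'

```text
time: 33.0
tool_pos: [0.3622, -0.2729, 0.1985]
tcp_rot: [3.101, -0.495, 0.002]
wrist_force: [0.2, 0.6, -3.6]
width: 0.17
grip_force: 99.3
```

Emit:
drive_tool --claw '[10,10,10,10]' --pt "0 0 -0.001" --pt "0 0 -0.002" --pt "0 0 -0.003" --pt "0 0 -0.003" --yaw '[0,0,0,0]'

```text
time: 33.33
tool_pos: [0.3621, -0.2729, 0.1974]
tcp_rot: [3.102, -0.496, 0.001]
wrist_force: [-2.8, 2.1, 7.0]
width: 0.169
grip_force: 100.8
```

Contact. Release, retreat and look.

Emit:
drive_tool --claw '[20,30,45,45,45,45,45,45]' --pt "0 0 0" --pt "0 0 0" --pt "0 0 0" --pt "0 0 0" --pt "0 0 0.02" --pt "0 0 0.08" --pt "0 0 0.16" --pt "0 0 0.24" --yaw '[0,0,0,0,0,0,0,0]'

```text
time: 34.0
tool_pos: [0.3611, -0.272, 0.317]
tcp_rot: [-3.101, 0.495, 0.004]
wrist_force: [-0.1, -1.7, 0.4]
width: 0.527
grip_force: 0.0
```

Emit:
drive_tool --claw '[0,0,0,0,0,0,0,0]' --pt "0.08 0.02 0" --pt "0.16 0.03 0" --pt "0.24 0.04 0" --pt "0.32 0.06 0" --pt "0.4 0.07 0" --pt "0.424 0.073 0" --pt "0.424 0.073 0" --pt "0.424 0.073 0" --yaw '[0.03,0.06,0.06,0.06,0.06,0.06,0.06,0.06]'

```text
time: 34.67
tool_pos: [0.5739, -0.2357, 0.3161]
tcp_rot: [-3.135, 0.199, 0.002]
wrist_force: [0.4, 1.4, 0.7]
width: -0.001
grip_force: 0.0
```

```bash
python3 - <<'E'
from h import *
c=cap('side'); save(c['color'][130:290,240:440],'s8.png',3.5)
print(bot.read_state()['tool_pos'],bot.read_state()['wrist_force'])
E
```

```text
[ 0.57301933 -0.23596072  0.31594098] [0.12839697 0.46372984 0.09387137]
```

View pics/s8.png

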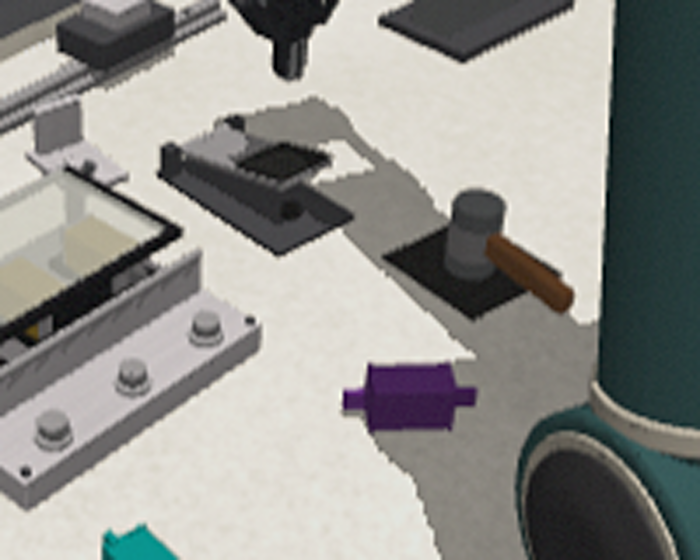

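Emit:
drive_tool --claw '[0,0,0,0,0,0,0,0]' --pt "0 0 -0.08" --pt "0 0 -0.14" --pt "0 0 -0.165" --pt "0 0 -0.178" --pt "0 0 -0.19" --pt "0 0 -0.2" --pt "0 0 -0.208" --pt "0 0 -0.212" --yaw '[0,0,0,0,0,0,0,0]'

```text
time: 35.38
tool_pos: [0.5741, -0.2365, 0.2116]
tcp_rot: [3.134, -0.201, 0.002]
wrist_force: [-4.3, 0.4, 5.3]
width: -0.001
grip_force: 2.9
```

Emit:
drive_tool --claw '[0,0,0]' --pt "0 0 -0.003" --pt "0 0 -0.006" --pt "0 0 -0.006" --yaw '[0,0,0]'

```text
time: 35.63
tool_pos: [0.5741, -0.2365, 0.2094]
tcp_rot: [3.134, -0.201, 0.001]
wrist_force: [-6.0, 0.6, 7.6]
width: 0.002
grip_force: 3.8
```

Emit:
drive_tool --claw '[0,0,0,0]' --pt "0 0 -0.002" --pt "0 0 -0.004" --pt "0 0 -0.004" --pt "0 0 -0.004" --yaw '[0,0,0,0]'

```text
time: 35.97
tool_pos: [0.5741, -0.2366, 0.209]
tcp_rot: [3.134, -0.201, 0.001]
wrist_force: [-9.7, 2.1, 16.6]
width: -0.004
grip_force: 8.7
```

At its stop (force jumped, z stalled). Hold over a second, then let up and retreat.

Emit:
drive_tool --claw '[0,0,0,0,0,0,0,0]' --pt "0 0 -0.001" --pt "0 0 -0.001" --pt "0 0 -0.001" --pt "0 0 -0.001" --pt "0 0 -0.001" --pt "0 0 -0.001" --pt "0 0 -0.001" --pt "0 0 -0.001" --yaw '[0,0,0,0,0,0,0,0]'

```text
time: 36.63
tool_pos: [0.5741, -0.2366, 0.2089]
tcp_rot: [3.134, -0.201, 0.001]
wrist_force: [-10.6, 2.8, 18.7]
width: -0.003
grip_force: 9.7
```

Emit:
drive_tool --claw '[0,0,0,0,0,0,0,0]' --pt "0 0 0" --pt "0 0 0" --pt "0 0 0" --pt "0 0 0" --pt "0 0 0" --pt "0 0 0" --pt "0 0 0" --pt "0 0 0" --yaw '[0,0,0,0,0,0,0,0]'

```text
time: 37.3
tool_pos: [0.5741, -0.2366, 0.2089]
tcp_rot: [3.134, -0.201, 0.001]
wrist_force: [-10.4, 2.4, 19.6]
width: -0.005
grip_force: 9.7
```

Emit:
drive_tool --claw '[0,0,0,0,0,0,0,0]' --pt "0 0 0.015" --pt "0 0 0.03" --pt "0 0 0.05" --pt "0 0 0.07" --pt "0 0 0.12" --pt "0 0 0.2" --pt "0 0 0.28" --pt "0 -0.06 0.34" --yaw '[0,0,0,0,0,0,0,0]'

```text
time: 37.97
tool_pos: [0.5742, -0.2623, 0.3777]
tcp_rot: [-3.133, 0.196, -0.003]
wrist_force: [1.1, 1.0, 0.8]
width: 0.001
grip_force: 0.0
```

Emit:
drive_tool --claw '[0,0,0,0,0,0,0,0]' --pt "0 -0.08 0" --pt "0 -0.16 0" --pt "0 -0.24 0" --pt "0 -0.32 0" --pt "0 -0.4 0" --pt "0 -0.48 0" --pt "0 -0.48 0" --pt "0 -0.48 0" --yaw '[0,0,0,0,0,0,0,0]'

```text
time: 38.63
tool_pos: [0.5729, -0.5078, 0.3731]
tcp_rot: [-3.134, 0.206, 0.002]
wrist_force: [0.2, 0.4, 0.1]
width: -0.005
grip_force: 0.0
```

```bash
python3 m2.py t9.png
```

```text
blank in tray 333 rect c(mm) [509.7 459.2] size [61.6 34.4] ang 49.4 z [43.4 46.9 49.4] mean [509.1 457.2  46.5]
[ 0.57327894 -0.50621719  0.37335416] 38.6833
```

View pics/t9.png

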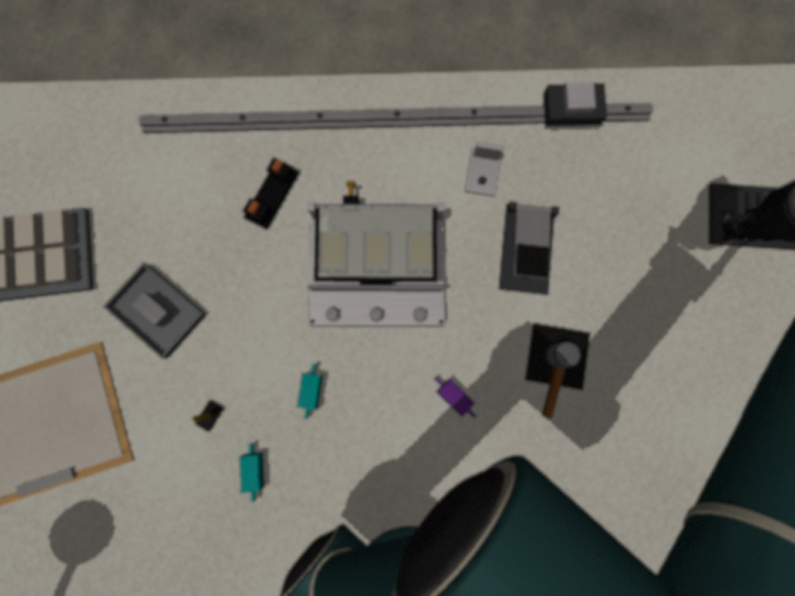

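The picture shows the block in the tray (152,308), the cover shut over three fuses (376,253), the pins down, the mallet on its mat (565,355) and the treadle up.

```bash
python3 -c "
from workcell import bot
print(bot.finish_job())"
```

```text
the job is handed in; nothing more can be done
None
```

I finished the job and handed it in at about 39 s of the 210 s allowed: the steel block is in the tray, all three fuses sit flat in their nests under the latched cover, all three pins are down, the mallet stands on its mat, and the treadle was held at its stop for over a second and let up; the hand-in gave no verdict.

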